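Find and seat the rocking burner cap

ROBOT

A 6-joint arm with a two-finger parallel gripper is mounted at the origin on a cart in front of the work surface, level with it; the furniture and walls round the work are solid. World frame = base frame: x ahead of the robot, y to its left, z up, the work surface at z = 0. Lengths are in m, angles in rad, forces in N, time in s.
With the tool pointing down it reaches from about 0.325 to 0.775 m from the base axis. Payload 9.3 kg.
Tool frame: the origin (TCP) lies between the finger pads; the fingertips stand 14 mm ahead of it and the grasp point (between the pads) lies 5 mm behind it; z points along the fingers, y is the line along which they close (so a half turn about z gives the same grasp; the last joint's range is limited). The gripper opens to 85 mm and grips with 20 to 120 N. Pads are 22 mm wide; open, the fingers measure 114 mm over their backs; the gripper's body (76 mm by 85 mm) begins 54 mm behind the grasp point. The pads swing forward as they close: fully open they stand 13 mm farther back than shut.
Start: joints at [1.033, 0.259, 0.021, 1.334, 0, 1.418], TCP at [0.206, 0.51, 0.21] pointing down, gripper open.
Joint ranges: [-3.04, 3.04], [-0.91, 1.82], [-1.04, 1.36], [-1.92, 1.95], [-1.52, 1.45], [-3.14, 3.14]. Speed limits (rad/s): [2.22, 2.22, 2.79, 3.14, 3.14, 3.14].

INTERFACE

Orientations are given as a unit quaternion [w, x, y, z].
In Python, from workcell import robot gives the robot as it stands.
- The arm moves only by the tool servo_tool, never from a script. Its argument "moves" is a list that holds one entry, the list of rows, each a list of 6 numbers: the shift along the tool's x, y, z scaled (see below), then the turn, a rotation vector about the tool's x, y, z scaled (see below). In form: [[[tx, ty, tz, rx, ry, rz], ...]]. A call has exactly 5 rows; each row shifts and turns the commanded pose from where the row before left it, along the tool's axes as they then stand; what a row does not reach is not made up. The controller multiplies each number of a shift by 0.5 m and each number of a turn by 30 degrees. A row lasts 1/12 s, in which the tool goes at most 41.7 mm and 7.16 degrees, less where a joint would pass 70% of its speed; a pose out of reach is approached as far as the arm can. A call with a number of a shift or a turn outside -1 to 1 is refused whole. A call with a gripper value outside its range is refused whole. "grip" is the finger opening in mm, from 0 to 85.4, set as the call begins (left out, the last holds). The fingers move at their own pace and stop on an object; "grip_force" is the grip in N (left out, the last holds). Time passes only in rows, so rows that do not move let the fingers close, or fill a call up. It gives the time, the measured TCP pose, the force, the opening and the grip force at its end, in the units of the state.
- robot.state(): the state, without advancing time (a new reading comes with each control period).
- robot.capture(name): name is "scene" or "top"; returns a dict with "image" (420x560x3 uint8, red, green, blue), "range_z" (420x560 float32, m along the optical axis (not along the pixel's ray), 0 where there is no reading), "intrinsics" (3x3 intrinsics, pixels), "extrinsics" (4x4, takes a point from camera to world coordinates). Camera axes: x right, y down, z forward; pixel columns grow to the right and rows downward; lengths in m; the calibration is good to about 2 mm. A picture is of the moment at which its call begins.
- robot.sign_off(): hands the job in; it is judged then, once.
The state is a dict: "clock": time; "qpos": joint angles; "dq": joint speeds; "joint_efforts": joint torques, N m; "position": TCP position; "orientation": TCP orientation; "force": force on the tool from outside, world axes, zero at the start; "ft_torque": the same for the moment, N m; "grip_width": opening from 0.0 (shut) to 1.0 (fully open); "finger_force": force on a finger pad.
Only numpy, scipy, OpenCV 4.12 (cv2) and the standard library are available. Lean on these libraries where they do the work, as an engineer would, in place of code of your own. Each camera call takes 0.05 s, during which the arm holds its last target. There are 200 camera calls.

TASK

The three black burner caps of the gas stove were put back after cleaning, and one of them is not seated: it rocks when its edge is pressed. Press on the caps gently with a fingertip to find it, nudge it sideways with the fingers until it drops flat into its burner, then take the fingers off it and press on it once more from above to check that it sits firm. Do not pick any cap up or push it off its burner, leave all three seated, and do not disturb the mug, the salt cellar and the pepper mill beside the stove.

Things in the scene. Friction and masses are not known exactly. Their poses are not given: they have to be found in the camera images.
- stove: stainless steel three-burner table-top gas stove, 600 mm wide, 310 mm deep, its steel top 74 mm above the table, fixed, pan supports off (stacked on the far left counter). Origin on the table under the middle burner; x to its back, y to its left. Burners 200 mm apart in a row along y, at y = +200, 0, -200 mm; which number stands where differs. The knobs on its front are not used
- burner_1_seat (a point): centre of the flat top rim of burner 1, a fixed aluminium burner head (bore 51 mm, rim 66 mm across, 24 mm above the stove's top); z up. The origin of the seated cap_1 lies here. A spark electrode 47 mm out along -x ends 7 mm below the rim. An unseated cap's edge rocks 0.5 to 3 mm under 1 to 5 N, most on the side it strayed to, not opposite; 1 to 4 N sideways on that side's edge, towards this point, slides it until it drops in
- burner_2_seat (a point): centre of the flat top rim of burner 2, a fixed aluminium burner head (bore 51 mm, rim 66 mm across, 24 mm above the stove's top); z up. The origin of the seated cap_2 lies here. A spark electrode 47 mm out along -x ends 7 mm below the rim. An unseated cap's edge rocks 0.5 to 3 mm under 1 to 5 N, most on the side it strayed to, not opposite; 1 to 4 N sideways on that side's edge, towards this point, slides it until it drops in
- burner_3_seat (a point): centre of the flat top rim of burner 3, a fixed aluminium burner head (bore 51 mm, rim 66 mm across, 24 mm above the stove's top); z up. The origin of the seated cap_3 lies here. A spark electrode 47 mm out along -x ends 7 mm below the rim. An unseated cap's edge rocks 0.5 to 3 mm under 1 to 5 N, most on the side it strayed to, not opposite; 1 to 4 N sideways on that side's edge, towards this point, slides it until it drops in
- cap_1: one of three identical black enamel burner caps: disc 74 mm across, 7 mm thick, 0.15 to 0.3 kg, loose; under it a spigot 46 mm across, 4 mm deep, that drops into the bore of burner 1 with 2.5 mm of play all round. Origin: centre of the disc's underside, at the seat point when seated; z out of its top. An unseated cap is 5 to 10 mm off centre, part of its spigot up on the rim, and leans about 5 degrees
- cap_2: one of three identical black enamel burner caps: disc 74 mm across, 7 mm thick, 0.15 to 0.3 kg, loose; under it a spigot 46 mm across, 4 mm deep, that drops into the bore of burner 2 with 2.5 mm of play all round. Origin: centre of the disc's underside, at the seat point when seated; z out of its top. An unseated cap is 5 to 10 mm off centre, part of its spigot up on the rim, and leans about 5 degrees
- cap_3: one of three identical black enamel burner caps: disc 74 mm across, 7 mm thick, 0.15 to 0.3 kg, loose; under it a spigot 46 mm across, 4 mm deep, that drops into the bore of burner 3 with 2.5 mm of play all round. Origin: centre of the disc's underside, at the seat point when seated; z out of its top. An unseated cap is 5 to 10 mm off centre, part of its spigot up on the rim, and leans about 5 degrees
- mug: speckled cream mug, 90 mm body, 100 mm tall, loose, beside the stove on the right; origin under it, near its middle; leave it alone
- salt_cellar: reddish-brown turned salt cellar with a lid, 66 mm across, 68 mm tall, loose, beside the stove on the right; origin under its centre; leave it alone
- pepper_mill: turned wooden pepper mill, 58 mm across, 150 mm tall, loose, beside the stove on the right; origin under its centre; leave it alone
Not all that is in view belongs to the job. Leave any yellow look-alike of the cap_2 alone. What is shaped like the cap_3 but green is not meant.

How it is judged:
By the outcome, as a careful person would: the job done as asked, in the order asked, and still so for the second after the job is handed in, with the robot touching nothing.
It also fails if it takes over 69 s, if anything falls off the work surface, if the arm or the gripper's body presses on something with over 40 N, if the wrist force passes 120 N, or if a joint passes its speed limit or range.

## Working session

There is one attempt and no reset: what is moved stays moved. The work goes in short steps, Python scripts to look and compute and a tool call to move; the robot and the scene stay as the last step left them, time stands still between calls to the robot, and variables do not carry over. Pictures are saved under pics/ and viewed, at most 10 in all, crops included, and the job is handed in when it is done.

Besides the shell and the picture viewer there is one more tool, called after "Emit:" by a JSON object that holds its "api" and its "payload", one argument or row to a line. servo_tool: Moves the arm, as the interface text tells. Its arguments: {"type":"object","properties":{"moves":{"type":"array"},"grip":{"type":"number"},"grip_force":{"type":"number"}},"required":["moves"]}

```bash
mkdir -p pics
cat > h.py <<'E'
from workcell import robot
import numpy as np, cv2
def cap(n):
    c=robot.capture(n); return c
def pts(c):
    K=np.array(c["intrinsics"]);T=np.array(c["extrinsics"]);z=c["range_z"]
    v,u=np.mgrid[:z.shape[0],:z.shape[1]]
    P=np.stack([(u-K[0,2])/K[0,0]*z,(v-K[1,2])/K[1,1]*z,z],-1)
    return P@T[:3,:3].T+T[:3,3]
E
python3 - <<'E'
from h import *
for n in("scene","top"):
    c=cap(n); cv2.imwrite(f"pics/{n}0.png",c["image"][:,:,::-1]); np.savez(f"{n}0.npz",**c)
    print(n,np.round(c["extrinsics"],3).tolist(),np.round(c["intrinsics"],1).tolist())
s=robot.state();print(s)
E
```

```text
scene [[0.505, -0.518, 0.69, -0.48], [-0.863, -0.295, 0.41, -0.51], [-0.009, -0.803, -0.596, 0.92], [0.0, 0.0, 0.0, 1.0]] [[475.9, 0.0, 276.9], [0.0, 475.9, 215.3], [0.0, 0.0, 1.0]]
top [[-0.002, -0.988, 0.153, 0.249], [-1.0, 0.003, 0.003, 0.023], [-0.004, -0.153, -0.988, 1.498], [0.0, 0.0, 0.0, 1.0]] [[536.3, 0.0, 276.2], [0.0, 536.3, 208.7], [0.0, 0.0, 1.0]]
{'clock': 0.1, 'qpos': array([1.03336122e+00, 2.59150758e-01, 2.08438365e-02, 1.33368268e+00,
       5.25968855e-06, 1.41820466e+00]), 'dq': array([ 0.0005308 , -0.00116304,  0.00113146,  0.00173298,  0.00017169,
        0.00051418]), 'joint_efforts': array([ 5.65974478e-03, -5.56694698e+01,  3.45068872e+01,  1.17207409e-02,
       -1.06581983e-04,  1.06333442e-05]), 'position': array([0.20633926, 0.50954217, 0.20992099]), 'orientation': array([-2.04262747e-04,  1.91236445e-01,  9.81543818e-01, -5.60587491e-04]), 'force': array([-0.51004627,  0.21922539,  0.95013044]), 'ft_torque': array([-0.03451189, -0.01410117, -0.02212136]), 'finger_force': 0.0, 'grip_width': 0.9968671043598833}
```

View pics/scene0.png

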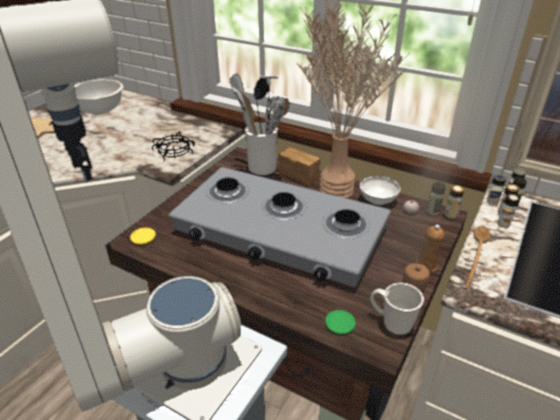

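View pics/top0.png

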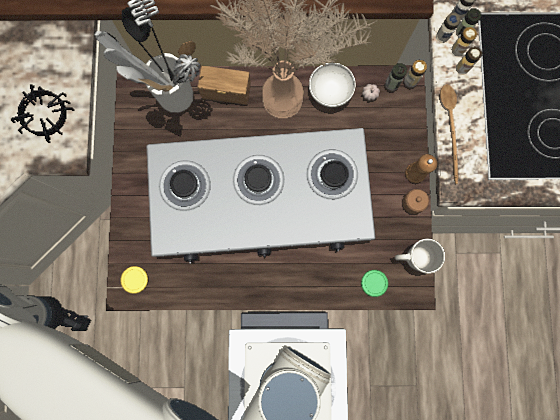

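The candidates are three black caps in the top view at about (184,184), (258,178) and (332,174). The look-alikes are yellow at (134,280) and green at (375,283), and the pan supports are at (40,112). I choose the three black discs on the stove and will check them in a close crop with measurements.

```bash
cat >> h.py <<'E'
def meas(c,save=None,verbose=True):
    """dark discs near stove in image: ellipse, ray-cast on plane z=0.105; plane fit of depth"""
    K=np.array(c["intrinsics"]);T=np.array(c["extrinsics"]);P=pts(c);g=c["image"].max(2)
    m=((P[...,2]>.095)&(P[...,2]<.125)&(c["range_z"]>0)&(g<70)).astype(np.uint8)
    m=cv2.morphologyEx(m,cv2.MORPH_OPEN,np.ones((3,3)))
    cs,_=cv2.findContours(m,cv2.RETR_EXTERNAL,cv2.CHAIN_APPROX_NONE);out=[]
    for k in cs:
        if cv2.contourArea(k)<150: continue
        (u,v),ax,a=cv2.fitEllipse(k); 
        d=T[:3,:3]@np.array([(u-K[0,2])/K[0,0],(v-K[1,2])/K[1,1],1]);o=T[:3,3]
        p=o+d*(.105-o[2])/d[2]
        mm=np.zeros_like(m);cv2.drawContours(mm,[k],-1,1,-1);mm=cv2.erode(mm,np.ones((5,5)));q=P[mm>0]
        A=np.c_[q[:,:2]-p[:2],np.ones(len(q))];co=np.linalg.lstsq(A,q[:,2],rcond=None)[0]
        print("px",round(u,1),round(v,1),"ax",np.round(ax,1),"ctr",np.round(p*1000,1),"slope deg",np.round(np.degrees(co[:2]),1),"z",round(co[2]*1000,1),len(q))
        out.append(p)
    return out
E
python3 - <<'E'
from h import *
c=dict(np.load("top0.npz")); meas(c)
P=pts(c);m=(abs(P[...,2]-.074)<.006)&(P[...,0]>.2)&(abs(P[...,1])<.6)
m=cv2.morphologyEx(m.astype(np.uint8),cv2.MORPH_OPEN,np.ones((3,3)))
q=P[m>0][:,:2]
hull=cv2.convexHull((q*1000).astype(np.float32)); print(cv2.minAreaRect(hull),np.median(P[m>0][:,2]))
d=dict(np.load("scene0.npz")); meas(d)
a=cv2.resize(c["image"][140:230,140:380],None,fx=3.3,fy=3.3,interpolation=2)[:,:790]
b=cv2.resize(d["image"][165:245,195:375],None,fx=4.3,fy=4.3,interpolation=2)[:300,:790]
b=np.pad(b,((0,0),(0,max(0,a.shape[1]-b.shape[1])),(0,0)))[:,:a.shape[1]]
cv2.imwrite("pics/crop.png",np.clip(np.vstack([a,b])[:,:,::-1].astype(float)*1.5,0,255)[:600])
E
```

```text
px 182.2 182.0 ax [22.9 26.5] ctr [536.7 276.2 105. ] slope deg [-0.9  0.6] z 104.5 311
px 334.4 172.5 ax [22.7 27.2] ctr [ 561.4 -127.4  105. ] slope deg [-155.3   51.7] z 107.2 319
((519.8973999023438, 72.97653198242188), (310.2327575683594, 599.3920288085938), 4.298439979553223) 0.0745009222628985
px 346.8 216.7 ax [13.4 24.2] ctr [ 557.7 -126.   105. ] slope deg [-5.9 -2.8] z 107.7 142
px 283.3 199.5 ax [13.5 22.4] ctr [542.8  74.3 105. ] slope deg [-33.  -20.9] z 105.1 132
px 226.8 184.3 ax [12.2 21.5] ctr [528.  271.3 105. ] slope deg [-3.  -1.8] z 104.5 107[ WARN:0@0.221] global loadsave.cpp:1063 imwrite_ Unsupported depth image for selected encoder is fallbacked to CV_8U.
```

View pics/crop.png

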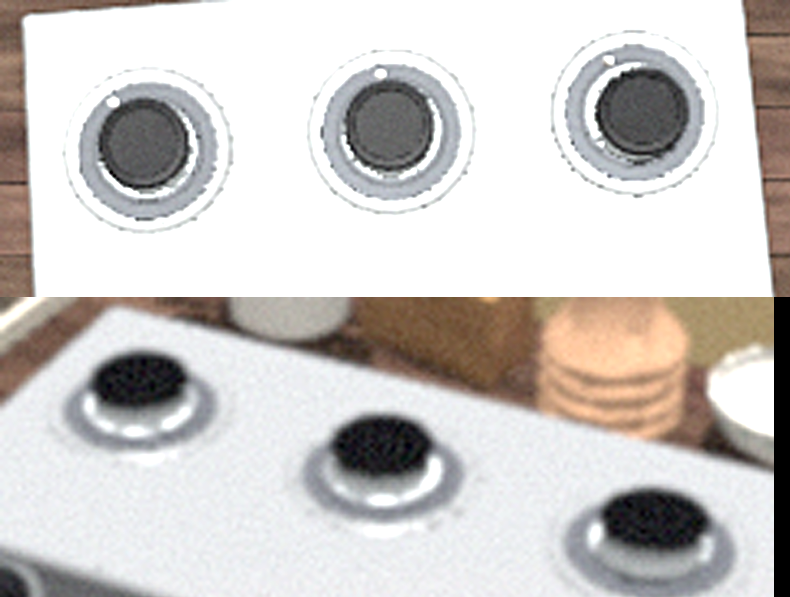

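The crop confirms the black discs. The right cap looks shifted to -y within its ring, while the others are centred apart from parallax. I'll fit the concentric grey rings to get the seats.

```bash
cat >> h.py <<'E'
def ray(c,u,v,z):
    K=np.array(c["intrinsics"]);T=np.array(c["extrinsics"]);o=T[:3,3]
    d=T[:3,:3]@np.array([(u-K[0,2])/K[0,0],(v-K[1,2])/K[1,1],1]);return o+d*(z-o[2])/d[2]
def look(c,th=80):
    g=cv2.GaussianBlur(c["image"],(3,3),0).max(2)
    for u0,v0 in((184,184),(258,178),(332,174)):
        w=g[v0-35:v0+35,u0-35:u0+35]
        for nm,m,z in(("cap",w<th,.104),("ring",w<170,.076)):
            cs,_=cv2.findContours(m.astype(np.uint8),cv2.RETR_EXTERNAL,cv2.CHAIN_APPROX_NONE)
            k=max(cs,key=cv2.contourArea);(u,v),ax,a=cv2.fitEllipse(cv2.convexHull(k));p=ray(c,u+u0-35,v+v0-35,z)
            print(nm,round(u+u0-35,1),round(v+v0-35,1),np.round(ax,1),np.round(p*1000,1),end=" | ")
            if nm=="cap":
                P=pts(c)[v0-35:v0+35,u0-35:u0+35];q=P[(np.hypot(P[...,0]-p[0],P[...,1]-p[1])<.03)&(P[...,2]>.09)&(P[...,2]<.125)]
                A=np.c_[q[:,:2]-p[:2],np.ones(len(q))]
                co=np.linalg.lstsq(A,q[:,2],rcond=None)[0]
                print("grad",np.round(np.degrees(co[:2]),1),"z",round(co[2]*1e3,1),len(q),end=" | ")
        print()
E
python3 - <<'E'
from h import *
c=dict(np.load("top0.npz")); print(c["image"][178,258],c["image"][174,332],c["image"][174,358],c["image"][178,282],c["image"][178,240:290].max(1)); look(c)
E
```

```text
[68 66 67] [55 56 58] [203 204 204] [191 196 196] [133 127 113 134 120  49  59  42  73  71  68  72  68  68  68  65  72  74
  68  74  66  72  71  68  67  70  70  70  53  63  56 112 206 174 116 113
 129 126 122 142 204 227 196 151 179 213 208 206 211 205]
cap 183.0 183.2 [26.6 27.3] [533.9 274.2 104. ] | grad [-0.4  0.6] z 104.6 398 | ring 184.5 185.2 [41.9 43.1] [534.1 275.2  76. ] | 
cap 257.4 177.6 [26.2 27.3] [548.3  76.9 104. ] | grad [-0.   1.2] z 104.6 391 | ring 258.1 179.6 [41.7 42.2] [548.8  76.1  76. ] | 
cap 334.4 174.3 [26.9 28.4] [ 556.6 -127.4  104. ] | grad [-3.8 -3.1] z 107.7 386 | ring 331.8 173.9 [41.5 42.6] [ 564.  -123.5   76. ] |
```

Ring fits give the seats: left (534,275), middle (548,76), right (563,-123) mm. The right cap sits 3 mm high, leans about 5°, and has strayed to roughly (-7,-4) mm. I'll press all three to confirm, starting with the left one.

Emit:
{"api": "servo_tool", "payload": {
  "moves": [
    [[0, 0, 0, 0, 0, -0.184], [0, 0, 0, 0, 0, -0.184], [0, 0, 0, 0, 0, -0.184], [0, 0, 0, 0, 0, -0.184], [0, 0, 0, 0, 0, 0]]
  ],
  "grip": 0
}}

```text
clock: 0.52
position: [0.2064, 0.5096, 0.2101]
orientation: [-0.0, -0.002, 1.0, -0.0]
force: [0.2, -0.9, -0.4]
grip_width: 0.299
finger_force: 0.0
```

Emit:
{"api": "servo_tool", "payload": {
  "moves": [
    [[-0.06, -0.047, 0, 0, 0, 0], [-0.06, -0.047, 0, 0, 0, 0], [-0.06, -0.047, 0, 0, 0, 0], [-0.06, -0.047, 0, 0, 0, 0], [-0.06, -0.047, 0, 0, 0, 0]]
  ]
}}

```text
clock: 0.93
position: [0.3575, 0.3911, 0.2104]
orientation: [-0.0, 0.001, 1.0, -0.0]
force: [-0.3, 0.4, -1.0]
grip_width: -0.002
finger_force: 0.0
```

Emit:
{"api": "servo_tool", "payload": {
  "moves": [
    [[-0.06, -0.047, 0, 0, 0, 0], [-0.06, -0.047, 0, 0, 0, 0], [-0.06, -0.047, 0, 0, 0, 0], [-0.06, -0.047, 0, 0, 0, 0], [-0.06, -0.047, 0, 0, 0, 0]]
  ]
}}

```text
clock: 1.35
position: [0.5078, 0.2734, 0.2104]
orientation: [-0.0, 0.002, 1.0, -0.0]
force: [0.6, 0.6, 0.3]
grip_width: 0.004
finger_force: 0.0
```

Emit:
{"api": "servo_tool", "payload": {
  "moves": [
    [[0, 0, 0.05, 0, 0, 0], [0, 0, 0.05, 0, 0, 0], [0, 0, 0.05, 0, 0, 0], [0, 0, 0.02, 0, 0, 0], [0, 0, 0.002, 0, 0, 0]]
  ]
}}

```text
clock: 1.77
position: [0.5054, 0.2744, 0.1222]
orientation: [-0.002, 0.001, 1.0, -0.001]
force: [0.7, 1.0, 1.3]
grip_width: -0.002
finger_force: 0.0
```

Emit:
{"api": "servo_tool", "payload": {
  "moves": [
    [[0, 0, 0.001, 0, 0, 0], [0, 0, 0.001, 0, 0, 0], [0, 0, 0.001, 0, 0, 0], [0, 0, 0, 0, 0, 0], [0, 0, 0, 0, 0, 0]]
  ]
}}

```text
clock: 2.18
position: [0.5069, 0.2752, 0.1239]
orientation: [0.001, -0.0, 1.0, 0.0]
force: [0.8, -0.1, 0.5]
grip_width: 0.004
finger_force: 0.0
```

Emit:
{"api": "servo_tool", "payload": {
  "moves": [
    [[0, 0, 0.001, 0, 0, 0], [0, 0, 0.001, 0, 0, 0], [0, 0, 0, 0, 0, 0], [0, 0, 0, 0, 0, 0], [0, 0, 0, 0, 0, 0]]
  ]
}}

```text
clock: 2.6
position: [0.5066, 0.2749, 0.122]
orientation: [-0.0, -0.0, 1.0, -0.0]
force: [0.1, 0.9, -0.0]
grip_width: 0.0
finger_force: 0.0
```

Emit:
{"api": "servo_tool", "payload": {
  "moves": [
    [[0, 0, 0.001, 0, 0, 0], [0, 0, 0.001, 0, 0, 0], [0, 0, 0, 0, 0, 0], [0, 0, 0, 0, 0, 0], [0, 0, 0, 0, 0, 0]]
  ]
}}

```text
clock: 3.02
position: [0.5066, 0.2749, 0.1209]
orientation: [-0.0, -0.0, 1.0, -0.0]
force: [0.5, 0.2, -0.2]
grip_width: 0.005
finger_force: 0.0
```

Emit:
{"api": "servo_tool", "payload": {
  "moves": [
    [[0, 0, 0.001, 0, 0, 0], [0, 0, 0.001, 0, 0, 0], [0, 0, 0, 0, 0, 0], [0, 0, 0, 0, 0, 0], [0, 0, 0, 0, 0, 0]]
  ]
}}

```text
clock: 3.43
position: [0.5066, 0.275, 0.12]
orientation: [0.0, -0.0, 1.0, -0.0]
force: [-0.3, 0.5, 1.4]
grip_width: -0.004
finger_force: 0.0
```

Emit:
{"api": "servo_tool", "payload": {
  "moves": [
    [[0, 0, 0.001, 0, 0, 0], [0, 0, 0.001, 0, 0, 0], [0, 0, 0, 0, 0, 0], [0, 0, 0, 0, 0, 0], [0, 0, 0, 0, 0, 0]]
  ]
}}

```text
clock: 3.85
position: [0.5066, 0.2749, 0.119]
orientation: [-0.0, -0.0, 1.0, -0.0]
force: [0.2, 0.5, 0.9]
grip_width: 0.004
finger_force: 0.0
```

Emit:
{"api": "servo_tool", "payload": {
  "moves": [
    [[0, 0, 0.001, 0, 0, 0], [0, 0, 0, 0, 0, 0], [0, 0, 0, 0, 0, 0], [0, 0, 0, 0, 0, 0], [0, 0, 0, 0, 0, 0]]
  ]
}}

```text
clock: 4.27
position: [0.5066, 0.2749, 0.1185]
orientation: [0.0, -0.0, 1.0, -0.0]
force: [-0.5, -0.5, 0.2]
grip_width: -0.001
finger_force: 0.0
```

Emit:
{"api": "servo_tool", "payload": {
  "moves": [
    [[0, 0, 0.001, 0, 0, 0], [0, 0, 0, 0, 0, 0], [0, 0, 0, 0, 0, 0], [0, 0, 0, 0, 0, 0], [0, 0, 0, 0, 0, 0]]
  ]
}}

```text
clock: 4.68
position: [0.5066, 0.275, 0.118]
orientation: [-0.0, -0.0, 1.0, 0.0]
force: [-0.4, -0.0, 0.2]
grip_width: -0.001
finger_force: 0.0
```

Emit:
{"api": "servo_tool", "payload": {
  "moves": [
    [[0, 0, 0.001, 0, 0, 0], [0, 0, 0, 0, 0, 0], [0, 0, 0, 0, 0, 0], [0, 0, 0, 0, 0, 0], [0, 0, 0, 0, 0, 0]]
  ]
}}

```text
clock: 5.1
position: [0.5066, 0.2749, 0.1175]
orientation: [-0.0, -0.0, 1.0, 0.0]
force: [0.0, -0.3, 0.2]
grip_width: -0.0
finger_force: 0.0
```

Emit:
{"api": "servo_tool", "payload": {
  "moves": [
    [[0, 0, 0.001, 0, 0, 0], [0, 0, 0, 0, 0, 0], [0, 0, 0, 0, 0, 0], [0, 0, 0, 0, 0, 0], [0, 0, 0, 0, 0, 0]]
  ]
}}

```text
clock: 5.52
position: [0.5066, 0.275, 0.117]
orientation: [-0.0, -0.0, 1.0, -0.0]
force: [0.0, 0.0, 0.7]
grip_width: -0.004
finger_force: 0.0
```

Run:
```python
from h import *
for i in range(2):
    s=robot.state();print(s["clock"],s["position"],s["force"],s["ft_torque"],s["qpos"][5])
c=cap("top");cv2.imwrite("pics/t1.png",cv2.resize(c["image"][130:250,130:290],None,fx=4,fy=4)[:,:,::-1])
```

```text
5.5167 [0.50656074 0.27495073 0.11695459] [0.0128221  0.04917599 0.65476082] [ 0.01088055 -0.01845239  0.01510708] 0.3511387332195989
5.5167 [0.50656074 0.27495073 0.11695459] [0.0128221  0.04917599 0.65476082] [ 0.01088055 -0.01845239  0.01510708] 0.3511387332195989
```

Emit:
{"api": "servo_tool", "payload": {
  "moves": [
    [[0, 0, 0.001, 0, 0, 0], [0, 0, 0, 0, 0, 0], [0, 0, 0, 0, 0, 0], [0, 0, 0, 0, 0, 0], [0, 0, 0, 0, 0, 0]]
  ]
}}

```text
clock: 5.98
position: [0.5066, 0.2749, 0.1165]
orientation: [0.0, -0.0, 1.0, -0.0]
force: [0.4, 1.6, -0.1]
grip_width: 0.002
finger_force: 0.0
```

Emit:
{"api": "servo_tool", "payload": {
  "moves": [
    [[0, 0, 0.001, 0, 0, 0], [0, 0, 0, 0, 0, 0], [0, 0, 0, 0, 0, 0], [0, 0, 0, 0, 0, 0], [0, 0, 0, 0, 0, 0]]
  ]
}}

```text
clock: 6.4
position: [0.5066, 0.2749, 0.116]
orientation: [0.0, -0.0, 1.0, -0.0]
force: [-0.0, -0.6, -0.1]
grip_width: 0.002
finger_force: 0.0
```

View pics/t1.png

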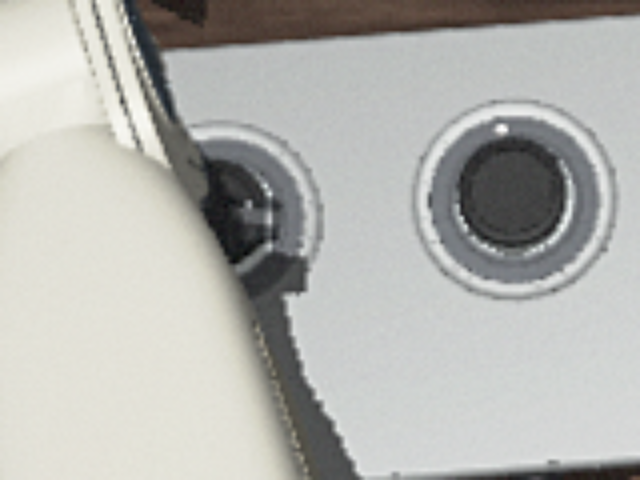

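The picture shows the gripper over the left cap at full-image px (194,184), still with no contact force. I'll continue down in small steps.

Emit:
{"api": "servo_tool", "payload": {
  "moves": [
    [[0, 0, 0.001, 0, 0, 0], [0, 0, 0, 0, 0, 0], [0, 0, 0, 0, 0, 0], [0, 0, 0, 0, 0, 0], [0, 0, 0, 0, 0, 0]]
  ]
}}

```text
clock: 6.82
position: [0.5066, 0.2749, 0.1155]
orientation: [-0.0, -0.0, 1.0, 0.0]
force: [0.4, -0.2, -0.1]
grip_width: 0.001
finger_force: 0.0
```

Emit:
{"api": "servo_tool", "payload": {
  "moves": [
    [[0, 0, 0.001, 0, 0, 0], [0, 0, 0, 0, 0, 0], [0, 0, 0, 0, 0, 0], [0, 0, 0, 0, 0, 0], [0, 0, 0, 0, 0, 0]]
  ]
}}

```text
clock: 7.23
position: [0.5066, 0.2749, 0.115]
orientation: [0.0, -0.0, 1.0, -0.0]
force: [-1.4, -0.9, -0.1]
grip_width: 0.003
finger_force: 0.0
```

Run:
```python
from h import *
c=cap("scene");cv2.imwrite("pics/s1.png",cv2.resize(c["image"][130:270,160:320],None,fx=4,fy=4)[:,:,::-1])
s=robot.state();print(s["position"],s["force"])
```

```text
[0.50657909 0.27493701 0.11498398] [-0.21308215 -0.34373581 -0.51706006]
```

View pics/s1.png

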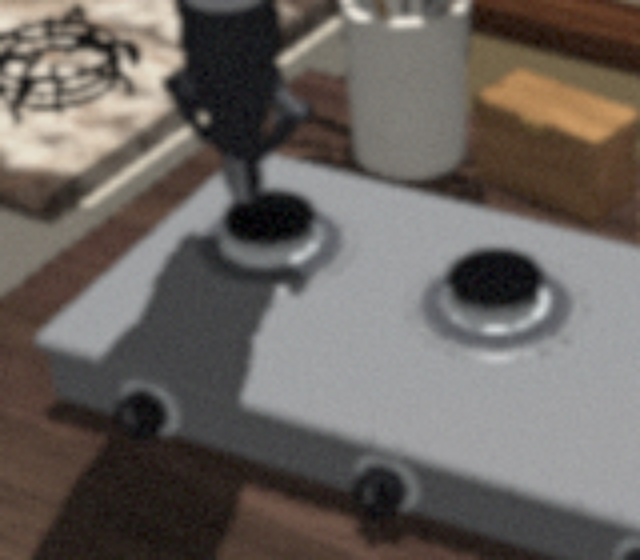

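Run:
```python
from h import *
c=cap("scene")
for z in(.08,.101,.105,.115): print(z,ray(c,221,179.5,z))
T=np.array(c["extrinsics"]);K=np.array(c["intrinsics"])
def pr(p):
    q=T[:3,:3].T@(np.array(p)-T[:3,3]);q=K@q;return q[:2]/q[2]
for p in([.5066,.275,.101],[.5066,.275,.15],[.534,.275,.105],[.497,.275,.105]):print(p,pr(p))
P=pts(c);
for v in range(160,184,2): print(v,[tuple(int(x) for x in P[v,u]*1000) for u in range(214,232,3)])
```

```text
0.08 [0.57344678 0.32883375 0.08      ]
0.101 [0.54711568 0.3078642  0.101     ]
0.105 [0.54210023 0.30387    0.105     ]
0.115 [0.52956161 0.2938845  0.115     ]
[0.5066, 0.275, 0.101] [221.96798668 188.29094752]
[0.5066, 0.275, 0.15] [220.73072744 174.94737067]
[0.534, 0.275, 0.105] [226.92537104 183.09590862]
[0.497, 0.275, 0.105] [220.06663181 188.69158953]
160 [(491, 283, 207), (486, 267, 215), (488, 257, 216), (503, 258, 209), (798, 474, 0), (494, 229, 221)]
162 [(493, 285, 199), (487, 269, 206), (489, 259, 208), (505, 260, 200), (782, 463, 2), (496, 231, 212)]
164 [(494, 286, 191), (502, 282, 188), (491, 261, 200), (510, 265, 189), (491, 239, 206), (496, 232, 206)]
166 [(495, 288, 183), (499, 280, 183), (489, 261, 194), (500, 258, 189), (496, 243, 196), (511, 244, 188)]
168 [(490, 285, 179), (496, 278, 178), (497, 268, 181), (493, 253, 188), (488, 238, 195), (757, 432, -2)]
170 [(715, 470, 0), (497, 280, 170), (491, 263, 179), (504, 263, 172), (642, 358, 71), (644, 347, 73)]
172 [(702, 461, 0), (494, 278, 166), (497, 269, 166), (504, 263, 165), (628, 347, 74), (629, 336, 76)]
174 [(595, 374, 75), (494, 279, 158), (496, 269, 160), (502, 263, 158), (613, 337, 77), (620, 330, 75)]
176 [(584, 365, 76), (497, 282, 148), (493, 268, 155), (506, 266, 148), (611, 336, 70), (614, 325, 72)]
178 [(577, 361, 73), (495, 281, 143), (500, 274, 142), (507, 267, 140), (559, 296, 103), (561, 286, 105)]
180 [(567, 353, 73), (573, 345, 72), (496, 271, 138), (545, 299, 102), (546, 287, 105), (553, 280, 104)]
182 [(556, 345, 74), (527, 309, 102), (527, 297, 105), (532, 289, 105), (538, 281, 104), (543, 273, 104)]
```

Scene depth puts the real fingertip at z≈0.135, about 30 mm above the cap, so the nominal tip offset doesn't hold here. I'll go down in guarded steps.

Emit:
{"api": "servo_tool", "payload": {
  "moves": [
    [[0, 0, 0.004, 0, 0, 0], [0, 0, 0.004, 0, 0, 0], [0, 0, 0.004, 0, 0, 0], [0, 0, 0.004, 0, 0, 0], [0, 0, 0.004, 0, 0, 0]]
  ]
}}

```text
clock: 7.75
position: [0.5065, 0.2749, 0.1047]
orientation: [-0.0, -0.0, 1.0, -0.0]
force: [0.4, -0.8, 0.1]
grip_width: -0.0
finger_force: 0.0
```

```bash
cat >> h.py <<'E'
def tip(c):
    s=robot.state();p=s["position"];P=pts(c)
    m=(np.hypot(P[...,0]-p[0],P[...,1]-p[1])<.025)&(P[...,2]>.1)&(P[...,2]<.2)
    m=cv2.morphologyEx(m.astype(np.uint8),cv2.MORPH_OPEN,np.ones((2,2)))>0
    q=P[m];v,u=np.nonzero(m)
    for r in range(v.min(),v.max()+1,1):
        k=v==r
        if k.any(): print(r,u[k].min(),u[k].max(),np.round(np.median(q[k],0)*1000))
    print(p,s["force"],s["grip_width"])
E
python3 - <<'E'
from h import *
tip(cap("scene"))
E
```

```text
163 215 227 [498. 282. 194.]
164 213 227 [494. 283. 193.]
165 213 226 [493. 274. 191.]
166 213 226 [496. 270. 186.]
167 213 226 [495. 271. 182.]
168 214 226 [494. 268. 181.]
169 214 225 [495. 268. 178.]
170 214 224 [496. 273. 173.]
171 215 224 [494. 269. 172.]
172 215 224 [495. 267. 169.]
173 216 224 [496. 268. 164.]
174 216 224 [495. 272. 159.]
175 216 225 [501. 271. 154.]
176 217 225 [498. 267. 153.]
177 217 226 [499. 269. 149.]
178 217 226 [499. 270. 145.]
179 217 226 [498. 269. 141.]
180 217 226 [500. 272. 136.]
181 218 225 [497. 271. 135.]
182 218 224 [499. 276. 128.]
183 218 223 [521. 288. 106.]
184 221 222 [522. 288. 104.]
185 221 228 [521. 275. 104.]
186 217 229 [515. 277. 104.]
187 217 230 [511. 272. 104.]
188 217 230 [506. 269. 104.]
189 218 230 [501. 264. 104.]
190 219 230 [502. 261. 101.]
191 223 228 [506. 261.  96.]
[0.50635496 0.27481908 0.10428758] [-0.45684861  0.12925501 -0.6466016 ] 0.0010221309864056052
```

Emit:
{"api": "servo_tool", "payload": {
  "moves": [
    [[0, 0, 0.006, 0, 0, 0], [0, 0, 0.006, 0, 0, 0], [0, 0, 0.006, 0, 0, 0], [0, 0, 0.006, 0, 0, 0], [0, 0, 0, 0, 0, 0]]
  ]
}}

```text
clock: 8.22
position: [0.5063, 0.2748, 0.0922]
orientation: [-0.0, -0.0, 1.0, -0.0]
force: [0.9, 0.4, -0.4]
grip_width: 0.003
finger_force: 0.0
```

Emit:
{"api": "servo_tool", "payload": {
  "moves": [
    [[0, 0, 0.002, 0, 0, 0], [0, 0, 0.002, 0, 0, 0], [0, 0, 0.002, 0, 0, 0], [0, 0, 0, 0, 0, 0], [0, 0, 0, 0, 0, 0]]
  ]
}}

```text
clock: 8.63
position: [0.5066, 0.2749, 0.09]
orientation: [0.0, -0.0, 1.0, 0.0]
force: [0.2, 0.1, -0.6]
grip_width: -0.002
finger_force: 0.0
```

Run:
```python
from h import *
c=cap("scene");tip(c);cv2.imwrite("pics/s2.png",cv2.resize(c["image"][140:220,180:270],None,fx=6,fy=6)[:,:,::-1])
```

```text
163 216 217 [491. 275. 200.]
164 215 217 [489. 279. 196.]
165 213 217 [491. 281. 191.]
166 213 223 [493. 270. 191.]
167 213 227 [494. 266. 184.]
168 213 227 [495. 265. 181.]
169 214 227 [493. 266. 176.]
170 214 226 [496. 266. 173.]
171 215 226 [495. 266. 168.]
172 215 226 [495. 266. 164.]
173 215 225 [495. 268. 165.]
174 215 225 [494. 271. 161.]
175 215 224 [494. 270. 158.]
176 216 224 [497. 265. 155.]
177 217 224 [495. 268. 150.]
178 217 224 [498. 271. 145.]
179 217 226 [498. 270. 142.]
180 217 226 [500. 270. 137.]
181 217 226 [498. 270. 134.]
182 217 226 [497. 268. 130.]
183 217 226 [500. 270. 127.]
184 218 226 [502. 272. 122.]
185 218 228 [501. 272. 118.]
186 217 230 [513. 272. 106.]
187 217 230 [511. 269. 104.]
188 218 230 [505. 268. 104.]
189 219 229 [502. 264. 104.]
190 219 229 [501. 265. 102.]
191 223 229 [508. 259.  95.]
[0.50659634 0.27495482 0.09003689] [ 0.18404696 -0.07627231  0.01543772] -0.003788387274518704
```

View pics/s2.png

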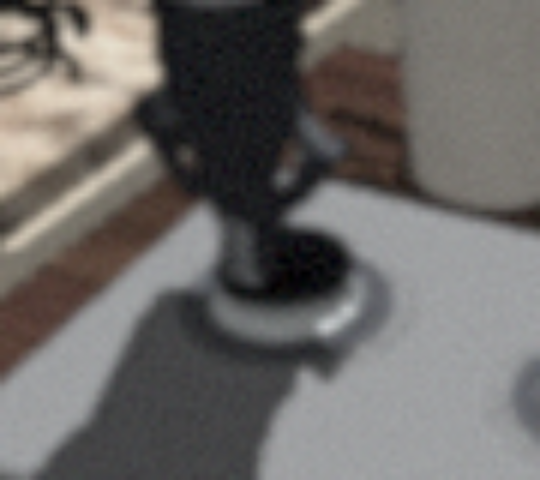

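The picture shows the fingertip at full-image px (221,186), just above the left cap's near part. About 10 mm remains.

Emit:
{"api": "servo_tool", "payload": {
  "moves": [
    [[0, 0, 0.004, 0, 0, 0], [0, 0, 0.004, 0, 0, 0], [0, 0, 0.003, 0, 0, 0], [0, 0, 0, 0, 0, 0], [0, 0, 0, 0, 0, 0]]
  ]
}}

```text
clock: 9.1
position: [0.5065, 0.2749, 0.0844]
orientation: [-0.0, -0.0, 1.0, -0.0]
force: [-0.6, -0.1, 0.6]
grip_width: 0.003
finger_force: 0.0
```

Emit:
{"api": "servo_tool", "payload": {
  "moves": [
    [[0, 0, 0.001, 0, 0, 0], [0, 0, 0.001, 0, 0, 0], [0, 0, 0, 0, 0, 0], [0, 0, 0, 0, 0, 0], [0, 0, 0, 0, 0, 0]]
  ]
}}

```text
clock: 9.52
position: [0.5066, 0.275, 0.0841]
orientation: [0.0, -0.0, 1.0, 0.0]
force: [-1.6, -1.7, 5.9]
grip_width: -0.002
finger_force: 2.9
```

Emit:
{"api": "servo_tool", "payload": {
  "moves": [
    [[0, 0, 0.001, 0, 0, 0], [0, 0, 0.001, 0, 0, 0], [0, 0, 0, 0, 0, 0], [0, 0, 0, 0, 0, 0], [0, 0, 0, 0, 0, 0]]
  ]
}}

```text
clock: 9.93
position: [0.5066, 0.275, 0.084]
orientation: [0.001, -0.0, 1.0, 0.0]
force: [-5.6, -1.8, 13.9]
grip_width: -0.003
finger_force: 7.0
```

Left cap is firm: contact at TCP z=0.0842, and 1 mm of command gives 8 N with no give. Now the middle one.

Emit:
{"api": "servo_tool", "payload": {
  "moves": [
    [[0, 0, -0.02, 0, 0, 0], [0, 0, -0.02, 0, 0, 0], [0, 0, 0, 0, 0, 0], [-0.0056, -0.0796, 0, 0, 0, 0], [-0.0056, -0.0796, 0, 0, 0, 0]]
  ]
}}

```text
clock: 10.35
position: [0.5122, 0.196, 0.1025]
orientation: [0.0, -0.002, 1.0, 0.0]
force: [0.3, -0.3, 0.7]
grip_width: 0.001
finger_force: 0.0
```

Emit:
{"api": "servo_tool", "payload": {
  "moves": [
    [[-0.0056, -0.0796, 0, 0, 0, 0], [-0.0056, -0.0796, 0, 0, 0, 0], [-0.0056, -0.0796, 0, 0, 0, 0], [0, 0, 0, 0, 0, 0], [0, 0, 0.016, 0, 0, 0]]
  ]
}}

```text
clock: 10.77
position: [0.5219, 0.0739, 0.0955]
orientation: [0.001, 0.002, 1.0, -0.0]
force: [0.1, -0.1, -1.4]
grip_width: 0.002
finger_force: 0.0
```

Emit:
{"api": "servo_tool", "payload": {
  "moves": [
    [[0, 0, 0.013, 0, 0, 0], [0, 0, 0.004, 0, 0, 0], [0, 0, 0, 0, 0, 0], [0, 0, 0, 0, 0, 0], [0, 0, 0, 0, 0, 0]]
  ]
}}

```text
clock: 11.18
position: [0.5207, 0.0769, 0.086]
orientation: [-0.0, -0.001, 1.0, 0.0]
force: [-0.0, 0.0, -0.3]
grip_width: 0.001
finger_force: 0.0
```

Emit:
{"api": "servo_tool", "payload": {
  "moves": [
    [[0, 0, 0.001, 0, 0, 0], [0, 0, 0.001, 0, 0, 0], [0, 0, 0.001, 0, 0, 0], [0, 0, 0, 0, 0, 0], [0, 0, 0, 0, 0, 0]]
  ]
}}

```text
clock: 11.6
position: [0.5207, 0.0759, 0.0845]
orientation: [0.0, -0.0, 1.0, 0.0]
force: [0.7, -0.4, -0.4]
grip_width: -0.003
finger_force: 0.0
```

Emit:
{"api": "servo_tool", "payload": {
  "moves": [
    [[0, 0, 0.001, 0, 0, 0], [0, 0, 0, 0, 0, 0], [0, 0, 0, 0, 0, 0], [0, 0, 0, 0, 0, 0], [0, 0, 0, 0, 0, 0]]
  ]
}}

```text
clock: 12.02
position: [0.5208, 0.0759, 0.0841]
orientation: [0.0, -0.0, 1.0, -0.0]
force: [-0.4, -0.1, 2.1]
grip_width: 0.001
finger_force: 1.1
```

Emit:
{"api": "servo_tool", "payload": {
  "moves": [
    [[0, 0, 0.001, 0, 0, 0], [0, 0, 0, 0, 0, 0], [0, 0, 0, 0, 0, 0], [0, 0, 0, 0, 0, 0], [0, 0, 0, 0, 0, 0]]
  ]
}}

```text
clock: 12.43
position: [0.5208, 0.0759, 0.0841]
orientation: [0.0, -0.0, 1.0, -0.0]
force: [-1.5, -0.5, 6.7]
grip_width: -0.003
finger_force: 3.6
```

Middle cap is firm at the same height. Now the right cap, on its high side.

Emit:
{"api": "servo_tool", "payload": {
  "moves": [
    [[0, 0, -0.022, 0, 0, 0], [0, 0, -0.022, 0, 0, 0], [0, 0, 0, 0, 0, 0], [-0.0044, -0.072, 0, 0, 0, 0], [-0.0044, -0.072, 0, 0, 0, 0]]
  ]
}}

```text
clock: 12.85
position: [0.5251, 0.0045, 0.1052]
orientation: [0.0, -0.002, 1.0, 0.0]
force: [0.4, 0.3, -0.2]
grip_width: 0.003
finger_force: 0.0
```

Emit:
{"api": "servo_tool", "payload": {
  "moves": [
    [[-0.0044, -0.072, 0, 0, 0, 0], [-0.0044, -0.072, 0, 0, 0, 0], [-0.0044, -0.072, 0, 0, 0, 0], [-0.0044, -0.072, 0, 0, 0, 0], [0, 0, 0, 0, 0, 0]]
  ]
}}

```text
clock: 13.27
position: [0.5344, -0.1456, 0.1046]
orientation: [0.0, 0.002, 1.0, -0.001]
force: [-1.1, 0.3, 0.5]
grip_width: 0.0
finger_force: 0.0
```

Emit:
{"api": "servo_tool", "payload": {
  "moves": [
    [[0, 0, 0.012, 0, 0, 0], [0, 0, 0.01, 0, 0, 0], [0, 0, 0.002, 0, 0, 0], [0, 0, 0, 0, 0, 0], [0, 0, 0, 0, 0, 0]]
  ]
}}

```text
clock: 13.68
position: [0.534, -0.1389, 0.0933]
orientation: [-0.0, -0.001, 1.0, 0.0]
force: [0.1, -0.9, 0.5]
grip_width: 0.003
finger_force: 0.0
```

Emit:
{"api": "servo_tool", "payload": {
  "moves": [
    [[0, 0, 0.001, 0, 0, 0], [0, 0, 0.001, 0, 0, 0], [0, 0, 0, 0, 0, 0], [0, 0, 0, 0, 0, 0], [0, 0, 0, 0, 0, 0]]
  ]
}}

```text
clock: 14.1
position: [0.5341, -0.14, 0.0926]
orientation: [0.0, -0.0, 1.0, -0.0]
force: [0.2, 0.3, 0.3]
grip_width: 0.003
finger_force: 0.0
```

Emit:
{"api": "servo_tool", "payload": {
  "moves": [
    [[0, 0, 0.001, 0, 0, 0], [0, 0, 0, 0, 0, 0], [0, 0, 0, 0, 0, 0], [0, 0, 0, 0, 0, 0], [0, 0, 0, 0, 0, 0]]
  ]
}}

```text
clock: 14.52
position: [0.534, -0.1401, 0.092]
orientation: [-0.0, -0.0, 1.0, 0.0]
force: [-0.6, 0.6, -0.5]
grip_width: -0.007
finger_force: 0.0
```

Emit:
{"api": "servo_tool", "payload": {
  "moves": [
    [[0, 0, 0.001, 0, 0, 0], [0, 0, 0, 0, 0, 0], [0, 0, 0.001, 0, 0, 0], [0, 0, 0, 0, 0, 0], [0, 0, 0, 0, 0, 0]]
  ]
}}

```text
clock: 14.93
position: [0.534, -0.14, 0.0909]
orientation: [-0.0, -0.0, 1.0, 0.0]
force: [0.2, 0.0, -0.2]
grip_width: -0.003
finger_force: 0.0
```

Emit:
{"api": "servo_tool", "payload": {
  "moves": [
    [[0, 0, 0.001, 0, 0, 0], [0, 0, 0, 0, 0, 0], [0, 0, 0, 0, 0, 0], [0, 0, 0, 0, 0, 0], [0, 0, 0, 0, 0, 0]]
  ]
}}

```text
clock: 15.35
position: [0.534, -0.14, 0.0905]
orientation: [-0.0, -0.0, 1.0, 0.0]
force: [0.7, -0.2, 0.2]
grip_width: -0.003
finger_force: 0.0
```

Emit:
{"api": "servo_tool", "payload": {
  "moves": [
    [[0, 0, 0.001, 0, 0, 0], [0, 0, 0, 0, 0, 0], [0, 0, 0, 0, 0, 0], [0, 0, 0, 0, 0, 0], [0, 0, 0, 0, 0, 0]]
  ]
}}

```text
clock: 15.77
position: [0.534, -0.14, 0.09]
orientation: [-0.0, -0.0, 1.0, -0.0]
force: [-0.7, -0.5, 0.4]
grip_width: -0.0
finger_force: 0.0
```

Emit:
{"api": "servo_tool", "payload": {
  "moves": [
    [[0, 0, 0.001, 0, 0, 0], [0, 0, 0, 0, 0, 0], [0, 0, 0, 0, 0, 0], [0, 0, 0, 0, 0, 0], [0, 0, 0, 0, 0, 0]]
  ]
}}

```text
clock: 16.18
position: [0.534, -0.1401, 0.0895]
orientation: [0.0, -0.0, 1.0, -0.0]
force: [-0.6, -0.0, 1.0]
grip_width: -0.0
finger_force: 0.7
```

Emit:
{"api": "servo_tool", "payload": {
  "moves": [
    [[0, 0, 0.001, 0, 0, 0], [0, 0, 0, 0, 0, 0], [0, 0, 0, 0, 0, 0], [0, 0, 0, 0, 0, 0], [0, 0, 0, 0, 0, 0]]
  ]
}}

```text
clock: 16.6
position: [0.534, -0.1401, 0.089]
orientation: [-0.0, -0.0, 1.0, -0.0]
force: [-0.9, -0.8, 1.7]
grip_width: -0.002
finger_force: 0.8
```

Emit:
{"api": "servo_tool", "payload": {
  "moves": [
    [[0, 0, 0.001, 0, 0, 0], [0, 0, 0, 0, 0, 0], [0, 0, 0, 0, 0, 0], [0, 0, 0, 0, 0, 0], [0, 0, 0, 0, 0, 0]]
  ]
}}

```text
clock: 17.02
position: [0.5341, -0.14, 0.0885]
orientation: [0.0, -0.0, 1.0, -0.0]
force: [0.1, -0.1, 1.2]
grip_width: -0.002
finger_force: 0.7
```

Emit:
{"api": "servo_tool", "payload": {
  "moves": [
    [[0, 0, 0.001, 0, 0, 0], [0, 0, 0, 0, 0, 0], [0, 0, 0, 0, 0, 0], [0, 0, 0, 0, 0, 0], [0, 0, 0, 0, 0, 0]]
  ]
}}

```text
clock: 17.43
position: [0.534, -0.1401, 0.0881]
orientation: [0.0, -0.0, 1.0, -0.0]
force: [-1.2, -0.7, 3.8]
grip_width: 0.002
finger_force: 1.9
```

The right cap rocks about 1.4 mm at 1–2 N, so it is the unseated one. I lift, turn the tool 30°, move outside the strayed edge, and lower the tip to mid-edge height.

Emit:
{"api": "servo_tool", "payload": {
  "moves": [
    [[0, 0, -0.024, 0, 0, 0], [0, 0, 0, 0, 0, -0.2], [0, 0, 0, 0, 0, -0.2], [0, 0, 0, 0, 0, -0.2], [0, 0, 0, 0, 0, -0.2]]
  ]
}}

```text
clock: 17.85
position: [0.5341, -0.1398, 0.0997]
orientation: [0.0, -0.211, 0.978, 0.0]
force: [0.4, 0.4, 0.3]
grip_width: -0.003
finger_force: 0.0
```

Emit:
{"api": "servo_tool", "payload": {
  "moves": [
    [[0, 0, 0, 0, 0, -0.2], [0.03, 0, 0, 0, 0, 0], [0.032, 0, 0, 0, 0, 0], [0, 0, 0, 0, 0, 0], [0, 0, 0, 0, 0, 0]]
  ]
}}

```text
clock: 18.27
position: [0.5065, -0.1559, 0.1]
orientation: [0.0, -0.258, 0.966, 0.0]
force: [-0.7, 0.3, -0.5]
grip_width: -0.0
finger_force: 0.0
```

Emit:
{"api": "servo_tool", "payload": {
  "moves": [
    [[0, 0, 0.012, 0, 0, 0], [0, 0, 0.012, 0, 0, 0], [0, 0, 0.012, 0, 0, 0], [0, 0, 0, 0, 0, 0], [0, 0, 0, 0, 0, 0]]
  ]
}}

```text
clock: 18.68
position: [0.507, -0.1552, 0.0812]
orientation: [-0.0, -0.259, 0.966, 0.0]
force: [1.2, -0.8, 0.4]
grip_width: 0.001
finger_force: 0.0
```

Run:
```python
from h import *
print(robot.state()["position"])
c=cap("scene");d=cap("top")
a=cv2.resize(c["image"][180:250,300:400],None,fx=4,fy=4);b=cv2.resize(d["image"][140:210,290:390],None,fx=4,fy=4)
cv2.imwrite("pics/n1.png",np.vstack([a,b])[:,:,::-1]); look(d)
```

```text
[ 0.50702254 -0.15518837  0.0812458 ]
cap 183.1 183.2 [26.6 27.6] [533.9 274.1 104. ] | grad [-0.2 -0.2] z 104.4 391 | ring 184.5 185.4 [42.5 43.3] [533.6 275.   76. ] | 
cap 257.4 177.6 [26.4 27.4] [548.4  76.9 104. ] | grad [-0.5  0.4] z 104.6 392 | ring 258.1 179.5 [41.8 42.6] [548.9  76.1  76. ] | 
cap 329.5 169.3 [12.8 27.5] [ 570.3 -114.6  104. ] | grad [-6.1 -6.4] z 106.0 257 | ring 323.1 176.3 [35.8 70.4] [557.4 -99.7  76. ] |
```

View pics/n1.png

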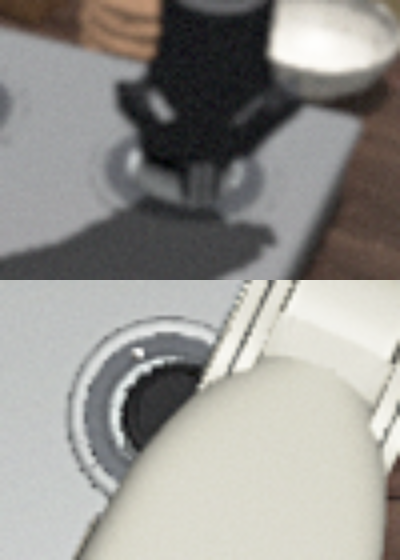

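The picture shows the closed fingers at scene px (350,226), in front of the cap's strayed edge. The top view shows the cap partly hidden at (332,174). Now I push along tool -x.

Emit:
{"api": "servo_tool", "payload": {
  "moves": [
    [[-0.004, 0, 0, 0, 0, 0], [-0.004, 0, 0, 0, 0, 0], [-0.002, 0, 0, 0, 0, 0], [0, 0, 0, 0, 0, 0], [0, 0, 0, 0, 0, 0]]
  ]
}}

```text
clock: 19.2
position: [0.5116, -0.153, 0.082]
orientation: [0.0, -0.259, 0.966, -0.0]
force: [0.0, -0.1, 0.4]
grip_width: -0.001
finger_force: 0.0
```

Emit:
{"api": "servo_tool", "payload": {
  "moves": [
    [[-0.001, 0, 0, 0, 0, 0], [0, 0, 0, 0, 0, 0], [-0.001, 0, 0, 0, 0, 0], [0, 0, 0, 0, 0, 0], [0, 0, 0, 0, 0, 0]]
  ]
}}

```text
clock: 19.62
position: [0.5124, -0.1526, 0.082]
orientation: [-0.0, -0.259, 0.966, -0.0]
force: [-0.1, -0.3, -0.1]
grip_width: 0.001
finger_force: 0.0
```

Emit:
{"api": "servo_tool", "payload": {
  "moves": [
    [[-0.001, 0, 0, 0, 0, 0], [0, 0, 0, 0, 0, 0], [-0.001, 0, 0, 0, 0, 0], [0, 0, 0, 0, 0, 0], [0, 0, 0, 0, 0, 0]]
  ]
}}

```text
clock: 20.03
position: [0.5133, -0.152, 0.082]
orientation: [0.0, -0.259, 0.966, -0.0]
force: [-0.4, 0.1, 0.4]
grip_width: -0.004
finger_force: 0.0
```

Emit:
{"api": "servo_tool", "payload": {
  "moves": [
    [[-0.001, 0, 0, 0, 0, 0], [0, 0, 0, 0, 0, 0], [-0.001, 0, 0, 0, 0, 0], [0, 0, 0, 0, 0, 0], [0, 0, 0, 0, 0, 0]]
  ]
}}

```text
clock: 20.45
position: [0.5141, -0.1515, 0.082]
orientation: [-0.0, -0.259, 0.966, 0.0]
force: [0.4, -0.6, 0.1]
grip_width: 0.001
finger_force: 0.0
```

Emit:
{"api": "servo_tool", "payload": {
  "moves": [
    [[-0.001, 0, 0, 0, 0, 0], [0, 0, 0, 0, 0, 0], [-0.001, 0, 0, 0, 0, 0], [0, 0, 0, 0, 0, 0], [0, 0, 0, 0, 0, 0]]
  ]
}}

```text
clock: 20.87
position: [0.515, -0.151, 0.082]
orientation: [-0.0, -0.259, 0.966, -0.0]
force: [0.0, 0.4, -1.0]
grip_width: 0.002
finger_force: 0.0
```

Emit:
{"api": "servo_tool", "payload": {
  "moves": [
    [[-0.001, 0, 0, 0, 0, 0], [0, 0, 0, 0, 0, 0], [-0.001, 0, 0, 0, 0, 0], [0, 0, 0, 0, 0, 0], [0, 0, 0, 0, 0, 0]]
  ]
}}

```text
clock: 21.28
position: [0.5159, -0.1506, 0.082]
orientation: [0.0, -0.259, 0.966, -0.0]
force: [-0.9, 0.5, 0.7]
grip_width: -0.002
finger_force: 0.0
```

Emit:
{"api": "servo_tool", "payload": {
  "moves": [
    [[-0.001, 0, 0, 0, 0, 0], [0, 0, 0, 0, 0, 0], [-0.001, 0, 0, 0, 0, 0], [0, 0, 0, 0, 0, 0], [0, 0, 0, 0, 0, 0]]
  ]
}}

```text
clock: 21.7
position: [0.5167, -0.15, 0.082]
orientation: [0.0, -0.259, 0.966, -0.0]
force: [-0.1, 0.2, 0.0]
grip_width: 0.004
finger_force: 0.0
```

Emit:
{"api": "servo_tool", "payload": {
  "moves": [
    [[-0.001, 0, 0, 0, 0, 0], [0, 0, 0, 0, 0, 0], [-0.001, 0, 0, 0, 0, 0], [0, 0, 0, 0, 0, 0], [0, 0, 0, 0, 0, 0]]
  ]
}}

```text
clock: 22.12
position: [0.5176, -0.1495, 0.082]
orientation: [-0.0, -0.259, 0.966, 0.0]
force: [-0.6, 0.1, 0.7]
grip_width: -0.002
finger_force: 0.0
```

Emit:
{"api": "servo_tool", "payload": {
  "moves": [
    [[-0.001, 0, 0, 0, 0, 0], [0, 0, 0, 0, 0, 0], [-0.001, 0, 0, 0, 0, 0], [0, 0, 0, 0, 0, 0], [0, 0, 0, 0, 0, 0]]
  ]
}}

```text
clock: 22.53
position: [0.5185, -0.149, 0.082]
orientation: [-0.0, -0.259, 0.966, 0.0]
force: [0.1, 0.3, -0.2]
grip_width: 0.001
finger_force: 0.0
```

Emit:
{"api": "servo_tool", "payload": {
  "moves": [
    [[-0.001, 0, 0, 0, 0, 0], [0, 0, 0, 0, 0, 0], [-0.001, 0, 0, 0, 0, 0], [0, 0, 0, 0, 0, 0], [0, 0, 0, 0, 0, 0]]
  ]
}}

```text
clock: 22.95
position: [0.5193, -0.1485, 0.0819]
orientation: [-0.0, -0.259, 0.966, 0.0]
force: [-0.1, -0.1, 0.1]
grip_width: -0.0
finger_force: 0.3
```

Emit:
{"api": "servo_tool", "payload": {
  "moves": [
    [[-0.001, 0, 0, 0, 0, 0], [0, 0, 0, 0, 0, 0], [-0.001, 0, 0, 0, 0, 0], [0, 0, 0, 0, 0, 0], [0, 0, 0, 0, 0, 0]]
  ]
}}

```text
clock: 23.37
position: [0.5202, -0.148, 0.082]
orientation: [-0.0, -0.259, 0.966, 0.0]
force: [-0.2, -0.5, 0.0]
grip_width: 0.0
finger_force: 0.2
```

Emit:
{"api": "servo_tool", "payload": {
  "moves": [
    [[-0.001, 0, 0, 0, 0, 0], [0, 0, 0, 0, 0, 0], [-0.001, 0, 0, 0, 0, 0], [0, 0, 0, 0, 0, 0], [0, 0, 0, 0, 0, 0]]
  ]
}}

```text
clock: 23.78
position: [0.5211, -0.1475, 0.082]
orientation: [0.0, -0.259, 0.966, 0.0]
force: [-0.1, -0.1, -0.9]
grip_width: -0.005
finger_force: 0.2
```

Emit:
{"api": "servo_tool", "payload": {
  "moves": [
    [[-0.001, 0, 0, 0, 0, 0], [0, 0, 0, 0, 0, 0], [-0.001, 0, 0, 0, 0, 0], [0, 0, 0, 0, 0, 0], [0, 0, 0, 0, 0, 0]]
  ]
}}

```text
clock: 24.2
position: [0.522, -0.147, 0.082]
orientation: [0.0, -0.259, 0.966, 0.0]
force: [0.4, -0.3, 0.5]
grip_width: 0.002
finger_force: 0.0
```

Emit:
{"api": "servo_tool", "payload": {
  "moves": [
    [[-0.001, 0, 0, 0, 0, 0], [0, 0, 0, 0, 0, 0], [-0.001, 0, 0, 0, 0, 0], [0, 0, 0, 0, 0, 0], [0, 0, 0, 0, 0, 0]]
  ]
}}

```text
clock: 24.62
position: [0.5228, -0.1465, 0.082]
orientation: [0.0, -0.259, 0.966, -0.0]
force: [0.3, 0.2, -0.6]
grip_width: -0.003
finger_force: 0.0
```

Emit:
{"api": "servo_tool", "payload": {
  "moves": [
    [[-0.001, 0, 0, 0, 0, 0], [0, 0, 0, 0, 0, 0], [-0.001, 0, 0, 0, 0, 0], [0, 0, 0, 0, 0, 0], [0, 0, 0, 0, 0, 0]]
  ]
}}

```text
clock: 25.03
position: [0.5236, -0.146, 0.082]
orientation: [-0.0, -0.259, 0.966, 0.0]
force: [-0.6, -0.4, 0.6]
grip_width: 0.001
finger_force: 0.5
```

```bash
cat >> h.py <<'E'
def vis(c,ctr=(.5636,-.1233),r=.03):
    P=pts(c);g=c["image"].max(2)
    m=(np.hypot(P[...,0]-ctr[0],P[...,1]-ctr[1])<r)&(P[...,2]>.098)&(P[...,2]<.116)&(g<90)
    q=P[m];A=np.c_[q[:,:2]-ctr,np.ones(len(q))]
    co=np.linalg.lstsq(A,q[:,2],rcond=None)[0]
    print(len(q),"grad",np.round(np.degrees(co[:2]),1),"z",round(co[2]*1e3,1),"med",np.median(q[:,2]))
E
python3 - <<'E'
from h import *
vis(dict(np.load("scene0.npz")));vis(dict(np.load("top0.npz")));vis(cap("scene"));vis(cap("top"))
E
```

```text
184 grad [-3.6 -2.6] z 107.3 med 0.1073590667304356
392 grad [-2.6 -1.9] z 107.1 med 0.1070154881713371
47 grad [-0.3  0.6] z 104.7 med 0.10472956789053045
44 grad [0.6 0.9] z 104.9 med 0.10522779057558462
```

Emit:
{"api": "servo_tool", "payload": {
  "moves": [
    [[-0.001, 0, 0, 0, 0, 0], [0, 0, 0, 0, 0, 0], [-0.001, 0, 0, 0, 0, 0], [0, 0, 0, 0, 0, 0], [0, 0, 0, 0, 0, 0]]
  ]
}}

```text
clock: 25.55
position: [0.5246, -0.1455, 0.082]
orientation: [0.0, -0.259, 0.966, 0.0]
force: [-0.2, -0.1, 0.4]
grip_width: -0.0
finger_force: 0.3
```

Depth from both cameras now shows the cap flat at z≈104.8, so it has dropped in. I back off, lift, and press the same side from above.

Emit:
{"api": "servo_tool", "payload": {
  "moves": [
    [[0.01, 0, 0, 0, 0, 0], [0.01, 0, 0, 0, 0, 0], [0, 0, -0.01, 0, 0, 0], [0, 0, -0.02, 0, 0, 0], [0, 0, -0.02, 0, 0, 0]]
  ]
}}

```text
clock: 25.97
position: [0.5158, -0.1506, 0.108]
orientation: [0.0, -0.259, 0.966, 0.0]
force: [0.0, -0.2, 0.6]
grip_width: -0.001
finger_force: 0.0
```

Emit:
{"api": "servo_tool", "payload": {
  "moves": [
    [[0, 0, 0, 0, 0, 0], [-0.02, 0, 0, 0, 0, 0], [-0.02, 0, 0, 0, 0, 0], [-0.018, 0, 0, 0, 0, 0], [0, 0, 0, 0, 0, 0]]
  ]
}}

```text
clock: 26.38
position: [0.5425, -0.1349, 0.1064]
orientation: [0.0, -0.26, 0.966, 0.0]
force: [0.4, -0.0, 0.2]
grip_width: -0.003
finger_force: 0.0
```

Emit:
{"api": "servo_tool", "payload": {
  "moves": [
    [[0, 0, 0.012, 0, 0, 0], [0, 0, 0.012, 0, 0, 0], [0, 0, 0.012, 0, 0, 0], [0, 0, 0.004, 0, 0, 0], [0, 0, 0, 0, 0, 0]]
  ]
}}

```text
clock: 26.8
position: [0.5402, -0.136, 0.086]
orientation: [-0.001, -0.259, 0.966, 0.001]
force: [0.3, -0.3, 0.8]
grip_width: -0.002
finger_force: 0.0
```

Emit:
{"api": "servo_tool", "payload": {
  "moves": [
    [[0, 0, 0, 0, 0, 0], [0, 0, 0, 0, 0, 0], [0, 0, 0.001, 0, 0, 0], [0, 0, 0, 0, 0, 0], [0, 0, 0, 0, 0, 0]]
  ]
}}

```text
clock: 27.22
position: [0.541, -0.1361, 0.0867]
orientation: [0.0, -0.259, 0.966, -0.0]
force: [-0.5, 0.0, 0.2]
grip_width: -0.003
finger_force: 0.0
```

Emit:
{"api": "servo_tool", "payload": {
  "moves": [
    [[0, 0, 0.002, 0, 0, 0], [0, 0, 0.001, 0, 0, 0], [0, 0, 0, 0, 0, 0], [0, 0, 0, 0, 0, 0], [0, 0, 0, 0, 0, 0]]
  ]
}}

```text
clock: 27.63
position: [0.541, -0.136, 0.085]
orientation: [0.0, -0.259, 0.966, -0.0]
force: [-0.5, 0.4, 0.5]
grip_width: 0.003
finger_force: 0.0
```

Emit:
{"api": "servo_tool", "payload": {
  "moves": [
    [[0, 0, 0.001, 0, 0, 0], [0, 0, 0.001, 0, 0, 0], [0, 0, 0, 0, 0, 0], [0, 0, 0, 0, 0, 0], [0, 0, 0, 0, 0, 0]]
  ]
}}

```text
clock: 28.05
position: [0.541, -0.136, 0.0841]
orientation: [0.0, -0.259, 0.966, -0.0]
force: [-0.0, -0.2, 2.6]
grip_width: 0.0
finger_force: 1.2
```

Emit:
{"api": "servo_tool", "payload": {
  "moves": [
    [[0, 0, 0.001, 0, 0, 0], [0, 0, 0, 0, 0, 0], [0, 0, 0, 0, 0, 0], [0, 0, 0, 0, 0, 0], [0, 0, 0, 0, 0, 0]]
  ]
}}

```text
clock: 28.47
position: [0.541, -0.1361, 0.0841]
orientation: [0.0, -0.259, 0.966, -0.0]
force: [-1.6, -0.1, 6.8]
grip_width: 0.001
finger_force: 3.5
```

Emit:
{"api": "servo_tool", "payload": {
  "moves": [
    [[0, 0, 0.001, 0, 0, 0], [0, 0, 0, 0, 0, 0], [0, 0, 0, 0, 0, 0], [0, 0, 0, 0, 0, 0], [0, 0, 0, 0, 0, 0]]
  ]
}}

```text
clock: 28.88
position: [0.5411, -0.1361, 0.0841]
orientation: [0.0, -0.259, 0.966, -0.0]
force: [-3.4, 0.8, 11.4]
grip_width: -0.001
finger_force: 5.7
```

It is firm at 0.0841, the same height as the other two. Now I retract and check.

Emit:
{"api": "servo_tool", "payload": {
  "moves": [
    [[0, 0, -0.02, 0, 0, 0], [0, 0, -0.06, 0, 0, 0], [0, 0, -0.06, 0, 0, 0], [0, 0, -0.06, 0, 0, 0], [0, 0, -0.03, 0, 0, 0]]
  ]
}}

```text
clock: 29.3
position: [0.5418, -0.1363, 0.2019]
orientation: [0.002, -0.259, 0.966, -0.001]
force: [0.9, 0.3, 0.3]
grip_width: 0.001
finger_force: 0.0
```

Emit:
{"api": "servo_tool", "payload": {
  "moves": [
    [[0.03, 0.06, 0, 0, 0, 0], [0.03, 0.06, 0, 0, 0, 0], [0.03, 0.06, 0, 0, 0, 0], [0.03, 0.06, 0, 0, 0, 0], [0, 0.06, 0, 0, 0, 0]]
  ]
}}

```text
clock: 29.72
position: [0.4114, -0.0359, 0.1983]
orientation: [-0.0, -0.259, 0.966, -0.0]
force: [0.8, -0.1, 0.3]
grip_width: -0.001
finger_force: 0.0
```

Emit:
{"api": "servo_tool", "payload": {
  "moves": [
    [[0, 0.06, 0, 0, 0, 0], [0, 0.06, 0, 0, 0, 0], [0, 0.06, 0, 0, 0, 0], [0, 0.06, 0, 0, 0, 0], [0, 0, 0, 0, 0, 0]]
  ]
}}

```text
clock: 30.13
position: [0.3512, 0.0706, 0.1986]
orientation: [0.0, -0.26, 0.965, 0.0]
force: [0.3, -0.4, 1.0]
grip_width: 0.002
finger_force: 0.0
```

Run:
```python
from h import *
c=cap("top");look(c);vis(c);vis(cap("scene"));cv2.imwrite("pics/end.png",c["image"][:,:,::-1]);print(robot.state()["position"],robot.state()["force"])
```

```text
cap 183.1 183.2 [26.6 27.5] [533.8 274.  104. ] | grad [0.2 0.5] z 104.4 397 | ring 184.5 185.4 [42.5 43.4] [533.6 275.1  76. ] | 
cap 257.5 177.6 [26.3 27.5] [548.4  76.8 104. ] | grad [-0.1 -0.9] z 104.6 387 | ring 258.1 179.6 [41.8 42.5] [548.9  76.1  76. ] | 
cap 332.9 171.7 [26.7 27.3] [ 563.7 -123.6  104. ] | grad [0.  0.7] z 104.6 392 | ring 331.8 173.9 [41.6 42.8] [ 563.9 -123.5   76. ] | 
389 grad [0.1 0.3] z 104.7 med 0.10455938353721583
206 grad [ 0.1 -0.3] z 105.0 med 0.10492567702277134
[0.35364952 0.06837323 0.19856219] [ 0.48890677 -0.68665294 -0.01009698]
```

View pics/end.png

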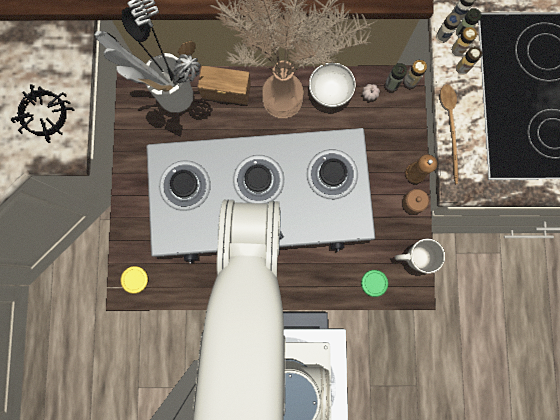

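All three caps, at (183,183), (257,178) and (333,172), are flat and centred. The mug, salt cellar and pepper mill have not moved, and the arm is clear.

```bash
python3 -c "
from workcell import robot
print(robot.sign_off())"
```

```text
the job is handed in; nothing more can be done
None
```

The right-hand cap was the unseated one; I nudged it until it dropped in, pressed it again from above and it sat firm, and all three caps were seated with the arm clear when I handed in at about 30 s.

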